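# Back off the flask's clamp bolt with the reversing ratchet

## Robot

A 7-joint arm with a two-finger parallel gripper is mounted at the origin on the work surface. World frame = base frame: x ahead of the robot, y to its left, z up, the work surface at z = 0. Lengths are in mm, angles in rad, forces in N, time in s.
With the tool pointing down it reaches from about 400 to 850 mm from the base axis. Payload 6.9 kg.
Tool frame: the origin (TCP) lies at the very end of the fingers, on their centre line; the grasp point (between the pads) lies 19 mm behind it; z points along the fingers, y is the line along which they close (so a half turn about z gives the same grasp; the last joint's range is limited). The gripper opens to 85 mm and grips with 20 to 120 N. Pads are 22 mm wide; open, the fingers measure 114 mm over their backs; the gripper's body (76 mm by 85 mm) begins 54 mm behind the grasp point. The pads swing forward as they close: fully open they stand 13 mm farther back than shut.
Start: joints at [-1.208, 0.507, -0.238, 1.5, 0.126, 1.149, -0.155], TCP at [158.761, 604.488, 231.275] pointing down, gripper open.
Joint ranges: [-3.08, 3.08], [-0.24, 2.05], [-1.43, 1.35], [0, 2.5], [-1.52, 4.66], [0.17, 1.96], [-2.89, 2.89]. Speed limits (rad/s): [2.39, 2.39, 3.14, 3.14, 3.14, 3.14, 3.14].

## Interface

Orientations are given as [roll, pitch, yaw] about the fixed x, y, z axes, in that order (R = Rz(yaw) Ry(pitch) Rx(roll)).
In Python, from station import arm gives the robot as it stands.
- The arm moves only by the tool play_rows, never from a script. Its argument "series" is a list that holds one entry, the list of rows, each a list of 5 numbers: the shift along the tool's x, y, z in units of 40 mm (1.0 is 40 mm), then the turn about the tool's z in units of 5 degrees (1.0 is 5 degrees), then the finger opening in mm, from 0 to 85.4. In form: [[[dx, dy, dz, roll, hand], ...]]. A call has 1 to 20 rows; each row shifts and turns the commanded pose from where the row before left it, along the tool's axes as they then stand; what a row does not reach is not made up. A row lasts 1/12 s, in which the tool goes at most 41.7 mm and 7.16 degrees, less where a joint would pass 70% of its speed; a pose out of reach is approached as far as the arm can. A call is refused whole if a number of a shift passes 1 or a number of a turn 1, either way. A call with a gripper value outside its range is refused whole. The fingers move at their own pace and stop on an object; "grip_force" is the grip in N (left out, the last holds). Time passes only in rows, so rows that do not move let the fingers close. It gives the time, the measured TCP pose, the force, the opening and the grip force at its end, in the units of the state.
- arm.sense(): the state, without advancing time (a new reading comes with each control period).
- arm.get_image(name): name is "scene" or "top"; returns a dict with "pixels" (400x640x3 uint8, red, green, blue), "depth" (400x640 float32, mm along the optical axis (not along the pixel's ray), 0 where there is no reading), "fx", "fy", "cx", "cy" (pixels), "cam_to_world" (4x4, takes a point from camera to world coordinates). Camera axes: x right, y up, looking along -z (the intrinsics and any distortion apply to the point x, -y, -z); pixel columns grow to the right and rows downward; lengths in mm; the calibration is good to about 2 mm. A picture is of the moment at which its call begins.
- arm.close_job(): hands the job in; it is judged then, once.
The state is a dict: "time": time; "joints": joint angles; "joint_vel": joint speeds; "joint_efforts": joint torques, N m; "tcp_pos": TCP position; "tool_rot": TCP orientation; "wrist_force": force on the tool from outside, world axes, zero at the start; "wrist_torque": the same for the moment, N m; "grip_width": finger opening in mm; "gripper_force": force on a finger pad.
Only numpy, scipy, OpenCV 4.12 (cv2) and the standard library are available. Lean on these libraries where they do the work, as an engineer would, in place of code of your own. Each camera call takes 0.05 s, during which the arm holds its last target. There are 200 camera calls.

## Task

The ratchet on the moulding flask's clamp bolt is still set to tighten: flick its small direction lever fully over to the other side, then swing the bar back and forth between the two pins to unscrew the bolt (counter-clockwise seen from above) until it comes up solid against its retaining ring. Do not tighten the bolt, never lean hard on the bar once a pin or the bolt has stopped it, and leave the other things lying where they are.

Things in the scene. Friction and masses are not known exactly. Their poses are not given: they have to be found in the camera images.
- flask: Fixed open dark iron moulding box with a solid clamp lug on one end. Origin on the clamp bolt's vertical axis at table height, z up. Lug: x +-60, y -62 to +66 mm, top 55 mm high. Box: x +-130, y 65 to 265 mm, rim 75 mm high, walls 9 mm. The ratchet is captive on the bolt and turns about this axis; its bar points to the flask's -y when ratchet is 0.
- lug_top (a point): Centre of the lug's top on the bolt axis, 55 mm up, axes as the flask. A fixed steel stop plate on it carries two upright pins, 12 mm thick, tops 86 mm above the table, 66 mm from the axis, either side of the ratchet's neck. The plate sits turned by up to 0.22 rad, not measured: the neck is stopped somewhere from 0.28 to 0.73 rad either side of 0, the two stops being 1.0 rad apart: feel for it.
- ratchet (a joint): Turn of the ratchet head about the bolt axis relative to the flask, rad, counter-clockwise from above positive; starts within +-0.2. Its own friction (0.35 Nm, 2 N at the grip) holds it where it is left. 24 teeth: after each reversal 0.1 to 0.4 rad of swing is idle before it takes the bolt along. Head 48 mm round, top 84 mm above the table; neck 20 mm wide.
- bar (a joint): Springy give of the bar against the head about the bolt axis, rad, 0 unloaded, 60 Nm/rad: it shows the turning moment. Turning head and bolt together takes about 1.15 Nm (0.02 rad, 7 N at the grip). The bar's direction is ratchet + bar. Beyond 0.07 rad either way (4.2 Nm, 25 N at the grip) it is overstrained.
- bar_grip (a point): Middle of the bar's round black rubber grip: 22 mm diameter, axis horizontal, 72 mm above the table, 165 mm from the bolt axis; the grip runs from 122 to 214 mm from the bolt axis, with a 15 mm steel rod before it. Its own -y axis points outwards along the bar.
- selector_tip (a point): Middle of the thumb end of the direction lever, a dark upright blade on top of the head, 7 mm thick with a round end 12 mm thick, 88 to 101 mm above the table. The lever points away from the bar and turns about the bolt axis; this point is 40 mm from that axis, 94 mm above the table.
- selector (a joint): Lever angle against the head, rad, clockwise from above positive, 0 in line with the bar, stops at -0.55 and +0.55. About 4 N at its tip moves it; over 9 N at its stop turns the whole ratchet. At -0.55 (tip to the left, seen from the bar's end) it drives clockwise (tightens) and slips the other way; at +0.55 (right) it drives counter-clockwise (loosens); mid: neither. Starts -0.55 to -0.45.
- bolt (a joint): Turn of the clamp bolt, rad, counter-clockwise from above (loosening) positive. Starts at 0 to 0.1; the retaining ring stops it solid at 1.00. About 0.8 Nm of thread friction. Its hexagonal flange, 50 mm across flats, shows under the ratchet head.
- spanner: Loose steel spanner 170 mm long, under 15 mm thick, lying on the table beneath the bar. Bystander.
- casting_ring: Loose iron ring, 84 mm across, 30 mm high, lying inside the flask. Bystander.
- wood_block: Loose wooden block 60 x 90 x 50 mm inside the flask. Bystander.
- spare_nut: Loose round steel nut, 38 mm across, 18 mm high, on the table beside the lug. Bystander.
- hammer: Loose hammer lying on the table to the robot's right. Bystander.
- jar: Loose metal jar 70 mm across, 110 mm high. Bystander.
- brush: Loose hand brush lying beyond the bar. Bystander.
- steel_cup: Loose steel cup 80 mm across, 85 mm high, to the robot's right. Bystander.

How it is judged (in metres and radians):
On the way, in this order (a step that is already met when the one before it is completed fails the run):
1. the direction lever is over on its loosening side (value of joint selector above 0.42 rad), for 0.2 s.
2. the bolt is unscrewed up to its retaining ring (value of joint bolt above 0.92 rad), for 0.2 s.
At the end, for the whole second after the job is handed in: The bolt is unscrewed to within 0.08 rad of its stop at 1.00 rad and at rest, and the direction lever is still on its loosening side (above 0.42 rad) (value of joint bolt above 0.92 rad and value of joint selector above 0.42 rad and velocity of joint bolt below 0.05 rad/s); the robot touches nothing.
It fails at once if the bolt was tightened (more than 0.08 rad below its zero) (value of joint bolt below -0.08 rad).
It fails at once if the bar was overstrained (bent more than 0.07 rad, about 25 N at the grip) (value of joint bar above 0.07 rad or value of joint bar below -0.07 rad).
It fails at once if a bystander was shifted by more than 30 mm (distance of any of spanner, casting_ring, wood_block, spare_nut, hammer, jar, brush, steel_cup from where it was at the start of the episode above 0.03 m).
It also fails if it takes over 61 s, if anything falls off the work surface, if the arm or the gripper's body presses on something with over 40 N, if the wrist force passes 120 N, or if a joint passes its speed limit or range.

## Working session

There is one attempt and no reset: what is moved stays moved. The work goes in short steps, Python scripts to look and compute and a tool call to move; the robot and the scene stay as the last step left them, time stands still between calls to the robot, and variables do not carry over. Pictures are saved under pics/ and viewed, at most 10 in all, crops included, and the job is handed in when it is done.

Besides the shell and the picture viewer there is one more tool, called after ">>>" in YAML: its name, and indented under it one key for each argument. play_rows: Moves the arm, as the interface text tells. Its arguments: {"type":"object","properties":{"series":{"type":"array","items":{"type":"array","items":{"type":"array","items":{"type":"number"}}}},"grip_force":{"type":"number"}},"required":["series"]}

```bash
ls; mkdir -p pics; cat > h.py <<'E'
import numpy as np, cv2
from station import arm
def img(n,save=None):
    d=arm.get_image(n)
    if save: cv2.imwrite('pics/'+save,d['pixels'][:,:,::-1]); np.savez('pics/'+save[:-4],**d)
    return d
def cast(d,u,v,z):
    M=np.array(d['cam_to_world']); r=M[:3,:3]@np.array([(u-d['cx'])/d['fx'],-(v-d['cy'])/d['fy'],-1]); o=M[:3,3]
    return o+r*(z-o[2])/r[2]
def pt(d,u,v):
    M=np.array(d['cam_to_world']); s=float(d['depth'][int(v),int(u)]); return M[:3,:3]@(s*np.array([(u-d['cx'])/d['fx'],-(v-d['cy'])/d['fy'],-1]))+M[:3,3]
def cloud(d):
    M=np.array(d['cam_to_world']); v,u=np.mgrid[:400,:640]; s=d['depth']
    P=np.stack([(u-d['cx'])/d['fx']*s,-(v-d['cy'])/d['fy']*s,-s],-1)@M[:3,:3].T+M[:3,3]
    P[s==0]=np.nan; return P
E
python3 - <<'E'
from h import *
for n in('scene','top'):
    d=img(n,n+'0.png'); print(n,d['fx'],d['cx'],d['cy'],np.round(d['cam_to_world'],3).tolist(),[k for k in d])
print(arm.sense())
E
```

```text
pics
scene 444.9036297517394 321.7208743944562 203.6005947426782 [[-0.296, -0.697, 0.653, 1219.864], [0.955, -0.222, 0.196, 157.454], [0.009, 0.682, 0.731, 829.827], [0.0, 0.0, 0.0, 1.0]] ['pixels', 'depth', 'fx', 'fy', 'cx', 'cy', 'cam_to_world']
top 384.08508585823546 319.91839491834855 197.98811378079375 [[-0.007, 0.994, -0.108, 450.648], [-1.0, -0.007, -0.008, -42.085], [-0.009, 0.108, 0.994, 1122.325], [0.0, 0.0, 0.0, 1.0]] ['pixels', 'depth', 'fx', 'fy', 'cx', 'cy', 'cam_to_world']
{'time': 0.1, 'joints': array([-1.20850371,  0.50826231, -0.23753834,  1.50102584,  0.12571358,
        1.14888409, -0.15481156]), 'joint_vel': array([-0.00037213, -0.00280285, -0.00118485, -0.00252862,  0.00034082,
       -0.00207341, -0.00013878]), 'joint_efforts': array([-4.67083955e-03, -6.21830177e+01, -2.19470814e+00, -2.50202733e+01,
        1.23609061e-02,  7.89462123e-03,  3.79802498e-05]), 'tcp_pos': array([158.69583882, 604.06121933, 230.51395159]), 'tool_rot': array([-3.14000360e+00,  3.39788673e-05,  2.88481097e+00]), 'wrist_force': array([0.08658484, 0.03822484, 0.47487232]), 'wrist_torque': array([ 0.01491038, -0.03444249, -0.01175753]), 'gripper_force': 0.0, 'grip_width': 85.03134870001767}
```

View pics/top0.png

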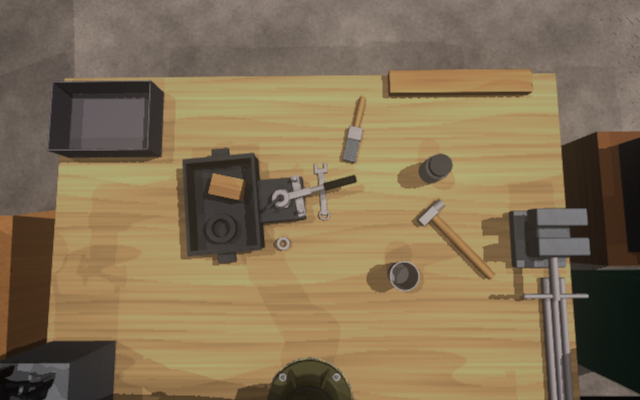

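View pics/scene0.png

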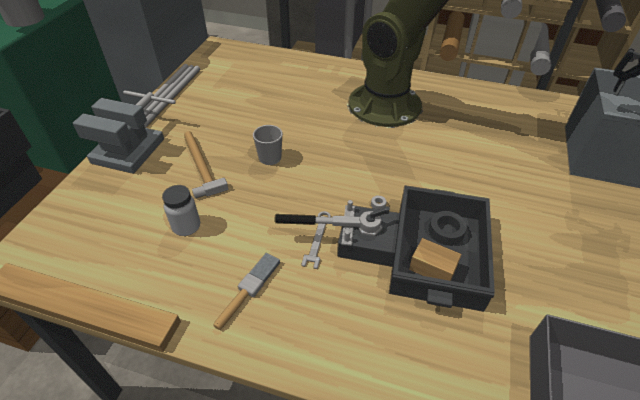

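The top view shows the bolt head near (281,198), grip tip (355,180), flask at left, and the lever pointing left-down to about (265,210). The scene view shows the head at (370,222) and grip (295,219). Next I'll zoom in on the ratchet.

```bash
python3 - <<'E'
from h import *
a=cv2.imread('pics/top0.png')[160:240,240:370]; b=cv2.imread('pics/scene0.png')[185:265,265:415]
a=cv2.resize(a,None,fx=5,fy=5,interpolation=2)[:, :]; b=cv2.resize(b,None,fx=5,fy=5,interpolation=2)
a=cv2.resize(a,(487,300));b=cv2.resize(b,(563,300))
a=cv2.convertScaleAbs(a,alpha=1.6,beta=20);b=cv2.convertScaleAbs(b,alpha=1.6,beta=20)
o=np.zeros((600,600,3),np.uint8);o[:300,:487]=a;o[300:,:563]=b;cv2.imwrite('pics/crop0.png',o)
d=np.load('pics/top0.npz');P=cloud(d)
np.set_printoptions(linewidth=250,precision=0,suppress=True)
print(P[170:225:1,258:300,2].shape)
for v in range(172,222,2): print(v,P[v,256:362:3,2].round().astype(int))
E
```

```text
(55, 42)
172 [50 -1 -5  1  2  5  4 -1  0 -5  2  6  1 -1 -1 -1 -1  1  2  2  6  7  5  2  1  0 -4 -3 -1  2  6 -3 -2  1  4  1]
174 [51  3 -2 -1 -2  4  1  1  0 -2  2  2  7  0  3 -1 -4  3  0  1  0 10  6  0  1 -4  2 -1  3 -5  0  4  1  3 -2  2]
176 [55  2  3  1 -1  0 -2 -5  1  2  7 -1 63 84 57 53 -1  3  2  1  1  6  6  2  0  2  0  3  0  1 75 82 81  2 -2 -2]
178 [55  2  1 -5 -1  1 59 54 59 55 56 57 87 87 57 53  2  0  3  1  2  4  8  1  2 -1  0 -1 79 83 86 83 82 83  2 -1]
180 [                  60                   56                   55                   52                   55                   57 -9223372036854775808                   56                   57                   57                   58
                   55                   58                   75                   63                   55                    1                   -2                    5                   -2                   -2                    8
                    5                    1                   -1                   71                   75                   78                   83                   8
[... 3288 characters left out ...]
       55                    3                    1                    4                    2                    8
                    1                    3                    6                    2                    1                   -1                    3                   -2                   -1                    1                    2
                    0                    2                   -1]
218 [80 55 55 55 58 54 56 58 55 54 57 54 51 61 53 51 37 -2  3 -1 -1 -1  7  7 -2  4 -1  0 -3 -1  1 -1  3 -1 -2 -1]
220 [78 57 54 52 57 58 51 53 51 37 21  4  2  0 -3  0  0  2 -1 -2 -3  2  1  0  3  0 -1 -2  3 -1  0  0  2 -1 -2  0]<stdin>:10: RuntimeWarning: invalid value encountered in cast
```

View pics/crop0.png

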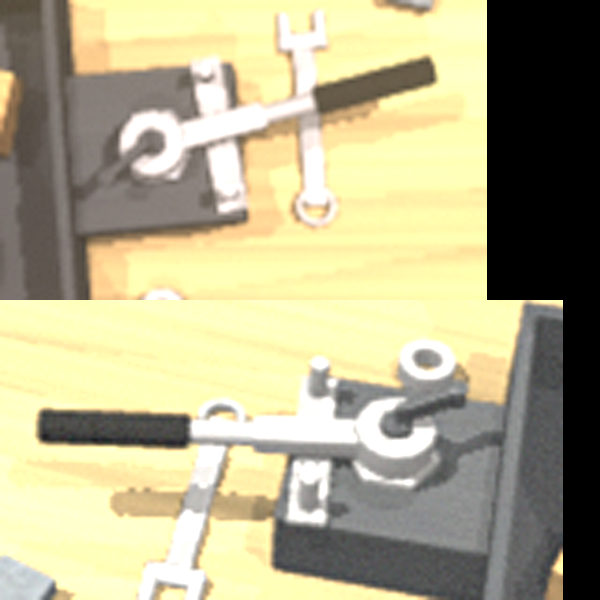

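```bash
python3 - <<'E'
from h import *
np.set_printoptions(precision=1,suppress=True)
for n in('top','scene'):
    d=np.load(f'pics/{n}0.npz');P=cloud(d);px=d['pixels'].astype(int)
    roi=np.zeros((400,640),bool)
    if n=='top': roi[165:222,258:360]=1
    else: roi[185:265,265:400]=1
    Z=P[...,2]; br=px.sum(-1)
    g=roi&(Z>62)&(Z<92)&(br<200)
    nl,lab,st,c=cv2.connectedComponentsWithStats(g.astype(np.uint8))
    print(n,'dark blobs',[(s[4],P[lab==i].mean(0)) for i,s in enumerate(st) if i and s[4]>10])
    i=1+np.argmax(st[1:,4]);Q=P[lab==i];G=Q[:,:2];m=G.mean(0);w=np.linalg.svd(G-m)[2][0];t=(G-m)@w
    print(' grip dir',w,'ang',np.arctan2(w[1],w[0]),'range',np.percentile(t,[1,99]),'mid',m+w*np.percentile(t,[1,99]).mean())
    b=roi&(Z>79)&(Z<93)&(br>330)
    nl,lab,st,c=cv2.connectedComponentsWithStats(b.astype(np.uint8))
    for i,s in enumerate(st):
        if i and s[4]>5: print(' bright',s, P[lab==i].mean(0))
    L=roi&(Z>95)&(Z<108)
    q=P[L];print(' lever n',len(q),q.mean(0)); 
    x=q[:,:2];m=x.mean(0);w=np.linalg.svd(x-m)[2][0];t=(x-m)@w;print('  dir',w,'ends',m+w*t.min(),m+w*t.max())
    B=roi&(Z>45)&(Z<63)&(br<330)
    r=cv2.minAreaRect(P[B][:,:2].astype(np.float32));print(' lug rect',r)
    dk=(abs(Z-75)<6)&(br<250)
    if n=='top':
        k=np.zeros_like(dk);k[140:270,175:268]=1
        print(' rim',dk[k>0].sum(),cv2.minAreaRect(P[dk&k][:,:2].astype(np.float32)))
E
```

```text
top dark blobs [(np.int32(220), array([607. , -87.9,  81. ])), (np.int32(17), array([564.1,  73.7,  88.1]))]
 grip dir [ 0.2 -1. ] ang -1.3187030114396932 range [-43.   42.8] mid [606.9 -87.8]
 bright [292 176   5   5  16] [619.7  36.8  85.4]
 bright [319 185   4   5  12] [593.7 -35.   80.4]
 bright [272 186  46  21 283] [573.3  47.9  82.9]
 bright [298 208   5   5  17] [531.6  19.5  85.5]
 lever n 53 [550.5  93.7 100.9]
  dir [-0.6  0.8] ends [565.6  75.9] [537.5 109.1]
 lug rect ((566.3156127929688, 77.45195007324219), (119.9492416381836, 127.94522094726562), 4.6746296882629395)
 rim 1347 ((552.8889770507812, 240.41259765625), (270.42376708984375, 202.1023406982422), 4.920782089233398)
scene dark blobs [(np.int32(350), array([611.8, -86.6,  78.5])), (np.int32(35), array([563.6,  80.2,  88.6]))]
 grip dir [-0.3  1. ] ang 1.8284612969713585 range [-44.6  43.5] mid [611.9 -87.1]
 bright [347 200   6   4  17] [529.3  16.8  85.5]
 bright [328 211  53  16 320] [573.8  47.4  82.4]
 bright [316 217   3   3   7] [594.7 -40.1  80. ]
 bright [320 217   7   3  14] [590.9 -27.9  80.3]
 bright [345 230   5   4  17] [617.8  34.6  86. ]
 lever n 89 [550.1  91.4  99.9]
  dir [ 0.7 -0.8] ends [535.4 108.4] [565.4  73.8]
 lug rect ((578.3058471679688, 76.11228942871094), (152.22415161132812, 126.69035339355469), 4.84165096282959)
```

```bash
cat >> h.py <<'E'
O=np.array([566.3,75.8]); FY=0.083
def rows(cur,path,hand):
    """cur, path: poses (x,y,z,yaw), tool down; prints rows and returns the reached command"""
    c=np.array(cur,float); out=[]
    for p in path:
        cy,sy=np.cos(c[3]),np.sin(c[3]); d=np.array(p,float)-c
        r=[(d[0]*cy+d[1]*sy)/40,(d[0]*sy-d[1]*cy)/40,-d[2]/40,-np.degrees((d[3]+np.pi)%(2*np.pi)-np.pi)/5]
        r=np.round(r,2); assert abs(r).max()<=1,r
        out.append([float(t)+0. for t in r]+[hand])
        c=c+[40*(r[0]*cy+r[1]*sy),40*(r[0]*sy-r[1]*cy),-40*r[2],-np.radians(5*r[3])]
    print(str([out]).replace(' ','')); print('end',c.round(3).tolist()); return c
def lin(a,b,n): a,b=np.array(a,float),np.array(b,float); return [a+(b-a)*k/n for k in range(1,n+1)]
def grip(a,z,r=165): return [O[0]+r*np.sin(a),O[1]-r*np.cos(a),z,np.pi/2+a]
def arc(a0,a1,z,n,r=165): return [grip(a0+(a1-a0)*k/n,z,r) for k in range(1,n+1)]
def st():
    s=arm.sense(); print(s['time'],s['tcp_pos'].round(1),s['tool_rot'].round(3),'F',s['wrist_force'].round(1),'T',s['wrist_torque'].round(2),s['grip_width'])
E
python3 - <<'E'
from h import *
s=[158.76,604.49,231.3,2.885]; e=[O[0]-60,O[1]+33,180,1.47]
c=rows(s,lin(s,e,20),0)
rows(c,lin(c,[e[0],e[1],92,1.47],5),0)
E
```

```text
[[[-0.58,-0.49,0.06,0.81,0],[-0.61,-0.45,0.07,0.81,0],[-0.64,-0.4,0.06,0.81,0],[-0.67,-0.36,0.07,0.81,0],[-0.69,-0.3,0.06,0.81,0],[-0.71,-0.26,0.06,0.81,0],[-0.73,-0.21,0.07,0.82,0],[-0.74,-0.16,0.06,0.81,0],[-0.75,-0.1,0.07,0.81,0],[-0.75,-0.05,0.06,0.81,0],[-0.76,0.0,0.07,0.81,0],[-0.75,0.06,0.06,0.81,0],[-0.75,0.11,0.06,0.81,0],[-0.74,0.16,0.07,0.81,0],[-0.73,0.22,0.06,0.81,0],[-0.7,0.26,0.07,0.81,0],[-0.69,0.32,0.06,0.81,0],[-0.67,0.36,0.06,0.81,0],[-0.63,0.41,0.07,0.81,0],[-0.61,0.45,0.06,0.81,0]]]
end [506.205, 108.789, 180.1, 1.47]
[[[0.0,0.0,0.44,0.0,0],[0.0,0.0,0.44,0.0,0],[0.0,0.0,0.44,0.0,0],[0.0,0.0,0.44,0.0,0],[0.0,0.0,0.44,0.0,0]]]
end [506.205, 108.789, 92.1, 1.47]
```

>>> play_rows:
  series:
    - [[-0.58, -0.49, 0.06, 0.81, 0], [-0.61, -0.45, 0.07, 0.81, 0], [-0.64, -0.4, 0.06, 0.81, 0], [-0.67, -0.36, 0.07, 0.81, 0], [-0.69, -0.3, 0.06, 0.81, 0], [-0.71, -0.26, 0.06, 0.81, 0], [-0.73, -0.21, 0.07, 0.82, 0], [-0.74, -0.16, 0.06, 0.81, 0], [-0.75, -0.1, 0.07, 0.81, 0], [-0.75, -0.05, 0.06, 0.81, 0], [-0.76, 0.0, 0.07, 0.81, 0], [-0.75, 0.06, 0.06, 0.81, 0], [-0.75, 0.11, 0.06, 0.81, 0], [-0.74, 0.16, 0.07, 0.81, 0], [-0.73, 0.22, 0.06, 0.81, 0], [-0.7, 0.26, 0.07, 0.81, 0], [-0.69, 0.32, 0.06, 0.81, 0], [-0.67, 0.36, 0.06, 0.81, 0], [-0.63, 0.41, 0.07, 0.81, 0], [-0.61, 0.45, 0.06, 0.81, 0]]
  grip_force: 40

```text
time: 1.77
tcp_pos: [506.5, 107.4, 179.7]
tool_rot: [-3.141, 0.0, 1.467]
wrist_force: [0.2, 0.0, -0.5]
grip_width: -0.1
gripper_force: 0.0
```

>>> play_rows:
  series:
    - [[0.0, 0.0, 0.44, 0.0, 0], [0.0, 0.0, 0.44, 0.0, 0], [0.0, 0.0, 0.44, 0.0, 0], [0.0, 0.0, 0.44, 0.0, 0], [0.0, 0.0, 0.44, 0.0, 0], [0, 0, 0, 0, 0], [0, 0, 0, 0, 0], [0, 0, 0, 0, 0]]

```text
time: 2.43
tcp_pos: [506.4, 108.7, 92.7]
tool_rot: [3.141, -0.0, 1.47]
wrist_force: [-0.1, 1.4, 0.1]
grip_width: 0.1
gripper_force: 0.0
```

```bash
python3 - <<'E'
from h import *
st(); d=img('top','top1.png'); s=img('scene','scene1.png')
a=cv2.resize(d['pixels'][165:235,230:360,::-1],(600,323),interpolation=2);b=cv2.resize(s['pixels'][185:255,305:435,::-1],(500,270),interpolation=2)
o=np.zeros((593,600,3),np.uint8);o[:323]=a;o[323:,:500]=b;cv2.imwrite('pics/crop1.png',cv2.convertScaleAbs(o,alpha=1.5,beta=10))
E
```

```text
2.4333 [506.4 108.7  92.7] [ 3.141 -0.     1.47 ] F [-0.1  1.4  0.1] T [-0.02  0.    0.02] 0.1442790021058135
```

View pics/crop1.png

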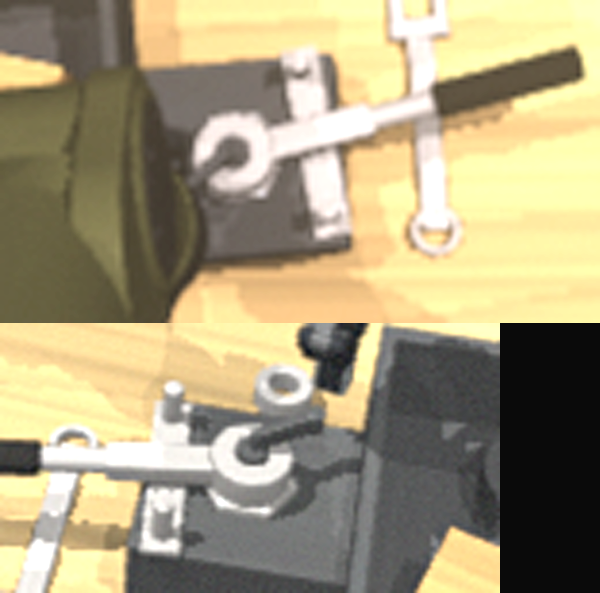

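The crop shows the shut fingers (335,375 in the lower crop) just behind the lever tip (320,425), as planned. Next I'll push in +x.

```bash
python3 - <<'E'
from h import *
s=[506.2,108.79,92.1,1.47]; e=[O[0]-24,O[1]+33,92,1.47]
c=rows(s,lin(s,e,9),0)
e[0]=O[0]-14;c=rows(c,lin(c,e,5),0)
E
```

```text
[[[0.01,0.1,0.0,0.0,0],[0.01,0.1,0.0,0.0,0],[0.01,0.1,0.0,0.0,0],[0.01,0.1,0.0,0.0,0],[0.01,0.1,0.0,0.0,0],[0.01,0.1,0.0,0.0,0],[0.01,0.1,0.0,0.0,0],[0.01,0.1,0.0,0.0,0],[0.01,0.1,0.0,0.0,0]]]
end [542.38, 108.749, 92.1, 1.47]
[[[0.01,0.05,0.0,0.0,0],[0.0,0.05,0.0,0.0,0],[0.01,0.05,0.0,0.0,0],[0.0,0.05,0.0,0.0,0],[0.01,0.05,0.0,0.0,0]]]
end [552.45, 108.937, 92.1, 1.47]
```

>>> play_rows:
  series:
    - [[0.01, 0.1, 0, 0, 0], [0.01, 0.1, 0, 0, 0], [0.01, 0.1, 0, 0, 0], [0.01, 0.1, 0, 0, 0], [0.01, 0.1, 0, 0, 0], [0.01, 0.1, 0, 0, 0], [0.01, 0.1, 0, 0, 0], [0.01, 0.1, 0, 0, 0], [0.01, 0.1, 0, 0, 0], [0, 0, 0, 0, 0]]

```text
time: 3.37
tcp_pos: [542.7, 109.1, 91.9]
tool_rot: [-3.141, -0.0, 1.471]
wrist_force: [-0.3, 1.4, 0.5]
grip_width: 0.0
gripper_force: 0.9
```

>>> play_rows:
  series:
    - [[0.01, 0.05, 0.0, 0.0, 0], [0.0, 0.05, 0.0, 0.0, 0], [0.01, 0.05, 0.0, 0.0, 0], [0.0, 0.05, 0.0, 0.0, 0], [0.01, 0.05, 0.0, 0.0, 0], [0, 0, 0, 0, 0]]

```text
time: 3.87
tcp_pos: [553.0, 108.7, 92.1]
tool_rot: [3.141, 0.0, 1.47]
wrist_force: [-1.3, -0.5, 0.1]
grip_width: 0.1
gripper_force: 0.7
```

```bash
cat >> h.py <<'E'
def lever(save):
    for n in('top','scene'):
        d=img(n,n+save+'.png');P=cloud(d);Z=P[...,2];br=d['pixels'].astype(int).sum(-1)
        r=np.hypot(P[...,0]-O[0],P[...,1]-O[1]); q=P[(Z>95)&(Z<106)&(r<48)&(r>12)&(br<220)]
        if len(q)>5: m=np.median(q,0)-np.r_[O,0];print(n,'lever n',len(q),m.round(1),'ang',np.arctan2(-m[0],m[1]).round(3))
        g=P[(Z>66)&(Z<90)&(r>125)&(r<210)&(br<200)&(P[...,1]<0)]
        if len(g)>20: m=np.median(g,0)-np.r_[O,0]; print(n,'grip n',len(g),'ang',np.arctan2(m[0],-m[1]).round(3))
E
python3 -c "
from h import *
st(); lever('2')
d=cv2.imread('pics/scene2.png');cv2.imwrite('pics/crop2.png',cv2.convertScaleAbs(cv2.resize(d[185:255,305:435],(600,323),interpolation=2),alpha=1.5,beta=10))"
```

```text
3.8667 [553.  108.7  92.1] [3.141 0.    1.47 ] F [-1.3 -0.5  0.1] T [0.1  0.31 0.06] 0.11131548971125749
top grip n 208 ang 0.244
scene lever n 74 [  2.6  29.7 100.7] ang -0.087
scene grip n 325 ang 0.274
```

View pics/crop2.png

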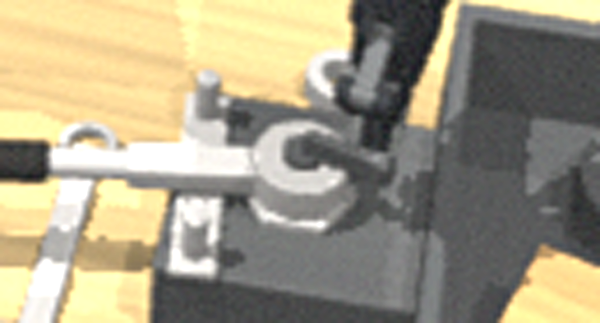

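The lever (about 365,165 in the crop) is now past centre, angle −0.09, so it needs about 0.2 rad more. I'll continue in small steps, watching the force.

>>> play_rows:
  series:
    - [[0, 0.04, 0, 0, 0], [0, 0.04, 0, 0, 0], [0, 0.04, 0, 0, 0], [0, 0.02, 0, 0, 0]]

```text
time: 4.3
tcp_pos: [557.9, 108.2, 92.0]
tool_rot: [-3.141, 0.0, 1.47]
wrist_force: [-2.4, 1.7, 0.5]
grip_width: 0.4
gripper_force: 1.3
```

```bash
python3 -c "
from h import *
st(); lever('3')"
```

```text
4.3 [557.9 108.2  92. ] [-3.141  0.     1.47 ] F [-2.4  1.7  0.5] T [ 0.05  0.53 -0.  ] 0.3814640733005259
top grip n 208 ang 0.245
scene lever n 71 [  7.   30.2 100.4] ang -0.227
scene grip n 325 ang 0.274
```

>>> play_rows:
  series:
    - [[0, 0.03, 0, 0, 0], [0, 0.02, 0, 0, 0], [0, 0, 0, 0, 0]]

```text
time: 4.65
tcp_pos: [558.6, 108.2, 91.8]
tool_rot: [-3.139, 0.0, 1.47]
wrist_force: [-6.5, 1.1, 3.2]
grip_width: -0.1
gripper_force: 3.3
```

```bash
python3 -c "
from h import *
st(); lever('4')
# retreat -x then up, then to bar
s=[560,108.5,92,1.47]
c=rows(s,lin(s,[535,108.5,92,1.47],3)+lin([535,108.5,92,1.47],[535,108.5,180,1.47],4),0)
g=grip(.25,150); c=rows(c,lin(c,g,8),32)
g[2]=56;rows(c,lin(c,g,5),32)
"
```

```text
4.65 [558.6 108.2  91.8] [-3.139  0.     1.47 ] F [-6.5  1.1  3.2] T [ 0.25  1.23 -0.02] -0.14726828795967126
top grip n 206 ang 0.245
scene lever n 71 [  6.8  30.3 100.4] ang -0.221
scene grip n 327 ang 0.274
[[[-0.02,-0.21,0.0,0.0,0],[-0.02,-0.2,0.0,0.0,0],[-0.02,-0.21,0.0,0.0,0],[0.0,0.0,-0.55,0.0,0],[0.0,0.0,-0.55,0.0,0],[0.0,0.0,-0.55,0.0,0],[0.0,0.0,-0.55,0.0,0]]]
end [535.084, 108.608, 180.0, 1.47]
[[[-0.58,0.28,0.09,-0.5,32],[-0.58,0.26,0.1,-0.5,32],[-0.6,0.24,0.09,-0.51,32],[-0.61,0.2,0.1,-0.5,32],[-0.62,0.18,0.09,-0.5,32],[-0.62,0.16,0.09,-0.5,32],[-0.63,0.12,0.1,-0.51,32],[-0.64,0.1,0.09,-0.5,32]]]
end [607.246, -84.026, 150.0, 1.821]
[[[0.0,0.0,0.47,0.0,32],[0.0,0.0,0.47,0.0,32],[0.0,0.0,0.47,0.0,32],[0.0,0.0,0.47,0.0,32],[0.0,0.0,0.47,0.0,32]]]
end [607.246, -84.026, 56.0, 1.821]
```

The force rose to 6.5 N while the lever stood still, so it is at its stop. Now I'll move to the bar.

>>> play_rows:
  series:
    - [[-0.02, -0.21, 0, 0, 0], [-0.02, -0.2, 0, 0, 0], [-0.02, -0.21, 0, 0, 0], [0, 0, -0.55, 0, 0], [0, 0, -0.55, 0, 0], [0, 0, -0.55, 0, 0], [0, 0, -0.55, 0, 0]]

```text
time: 5.33
tcp_pos: [534.5, 108.0, 181.2]
tool_rot: [3.141, -0.0, 1.47]
wrist_force: [-0.0, -0.6, -0.9]
grip_width: -0.1
gripper_force: 0.0
```

>>> play_rows:
  series:
    - [[-0.58, 0.28, 0.09, -0.5, 34], [-0.58, 0.26, 0.1, -0.5, 34], [-0.6, 0.24, 0.09, -0.51, 34], [-0.61, 0.2, 0.1, -0.5, 34], [-0.62, 0.18, 0.09, -0.5, 34], [-0.62, 0.16, 0.09, -0.5, 34], [-0.63, 0.12, 0.1, -0.51, 34], [-0.64, 0.12, 0.09, -0.5, 34], [0, 0.02, 0, 0, 34], [0, 0, 0, 0, 34], [0, 0, 0, 0, 34]]

```text
time: 6.25
tcp_pos: [608.4, -83.3, 150.0]
tool_rot: [3.141, -0.001, 1.821]
wrist_force: [0.5, 0.1, 0.1]
grip_width: 33.9
gripper_force: 0.0
```

```bash
python3 -c "
from h import *
st(); lever('5');s=arm.sense();p=s['tcp_pos'][:2]-O;print(np.arctan2(p[0],-p[1]),np.hypot(*p))
"
```

```text
6.25 [608.4 -83.3 150. ] [ 3.141e+00 -1.000e-03  1.821e+00] F [0.5 0.1 0.1] T [ 0.01 -0.03  0.01] 33.89141296638195
top lever n 37 [  9.3  29.2 101.3] ang -0.307
scene lever n 66 [  7.   28.7 100.3] ang -0.24
scene grip n 324 ang 0.275
0.2604560945507154 163.79825942771933
```

>>> play_rows:
  series:
    - [[0, 0, 0.47, 0, 34], [0, 0, 0.47, 0, 34], [0, 0, 0.47, 0, 34], [0, 0, 0.47, 0, 34], [0, 0, 0.47, 0, 34], [0, 0, 0, 0, 34]]

```text
time: 6.85
tcp_pos: [606.5, -82.1, 53.0]
tool_rot: [-3.137, -0.002, 1.823]
wrist_force: [-0.7, -0.5, -1.3]
grip_width: 34.2
gripper_force: 0.0
```

```bash
python3 -c "
from h import *
st()
c=rows(grip(.26,56,163.8),arc(.26,-.2,56,15),34)
rows(c,arc(-.2,-.28,56,5),34)
"
```

```text
6.85 [606.5 -82.1  53. ] [-3.137e+00 -2.000e-03  1.823e+00] F [-0.7 -0.5 -1.3] T [ 0.01  0.03 -0.02] 34.232756796844306
[[[-0.03,-0.13,0.0,0.35,34],[0.0,-0.12,0.0,0.35,34],[0.01,-0.13,0.0,0.35,34],[0.0,-0.13,0.0,0.36,34],[0.0,-0.12,0.0,0.35,34],[0.0,-0.13,0.0,0.35,34],[0.0,-0.13,0.0,0.35,34],[0.01,-0.12,0.0,0.35,34],[0.0,-0.13,0.0,0.35,34],[0.0,-0.12,0.0,0.35,34],[0.0,-0.13,0.0,0.36,34],[0.0,-0.13,0.0,0.35,34],[0.01,-0.12,0.0,0.35,34],[0.0,-0.13,0.0,0.35,34],[0.0,-0.13,0.0,0.35,34]]]
end [533.41, -85.854, 56.0, 1.371]
[[[0.0,-0.06,0.0,0.18,34],[0.0,-0.07,0.0,0.19,34],[0.0,-0.07,0.0,0.18,34],[0.0,-0.06,0.0,0.18,34],[0.0,-0.07,0.0,0.19,34]]]
end [520.568, -82.816, 56.0, 1.291]
```

>>> play_rows:
  series:
    - [[-0.03, -0.13, 0, 0.35, 34], [0, -0.12, 0, 0.35, 34], [0.01, -0.13, 0, 0.35, 34], [0, -0.13, 0, 0.36, 34], [0, -0.12, 0, 0.35, 34], [0, -0.13, 0, 0.35, 34], [0, -0.13, 0, 0.35, 34], [0.01, -0.12, 0, 0.35, 34], [0, -0.13, 0, 0.35, 34], [0, -0.12, 0, 0.35, 34], [0, -0.13, 0, 0.36, 34], [0, -0.13, 0, 0.35, 34], [0.01, -0.12, 0, 0.35, 34], [0, -0.13, 0, 0.35, 34], [0, -0.13, 0, 0.35, 34], [0, 0, 0, 0, 34]]

```text
time: 8.18
tcp_pos: [532.2, -86.5, 55.9]
tool_rot: [-3.14, 0.0, 1.358]
wrist_force: [1.4, -0.6, -1.0]
grip_width: 33.9
gripper_force: 0.7
```

```bash
python3 -c "
from h import *
st(); lever('6');s=arm.sense();p=s['tcp_pos'][:2]-O;print(np.arctan2(p[0],-p[1]),np.hypot(*p))
"
```

```text
8.1833 [532.2 -86.5  55.9] [-3.14   0.     1.358] F [ 1.4 -0.6 -1. ] T [-0.2  -0.25  0.01] 33.87322490048026
scene lever n 28 [22.8 22.6 98.5] ang -0.79
scene grip n 225 ang -0.132
-0.20281028080853722 165.45510780565482
```

>>> play_rows:
  series:
    - [[0, -0.1, 0, 0.27, 34], [0, -0.1, 0, 0.27, 34], [0, -0.1, 0, 0.27, 34], [0, -0.06, 0, 0.18, 34], [0, -0.04, 0, 0.1, 34], [0, 0, 0, 0, 34]]

```text
time: 8.78
tcp_pos: [517.7, -82.5, 56.0]
tool_rot: [-3.141, 0.0, 1.265]
wrist_force: [1.7, -0.0, -1.4]
grip_width: 33.8
gripper_force: 0.8
```

>>> play_rows:
  series:
    - [[0, -0.04, 0, 0.1, 34], [0, -0.04, 0, 0.1, 34], [0, 0, 0, 0, 34]]

```text
time: 9.03
tcp_pos: [514.9, -81.7, 56.1]
tool_rot: [-3.141, 0.0, 1.248]
wrist_force: [1.7, -0.6, -0.6]
grip_width: 34.4
gripper_force: 0.9
```

```bash
python3 -c "
from h import *
st(); lever('7');s=arm.sense();p=s['tcp_pos'][:2]-O;print(np.arctan2(p[0],-p[1]),np.hypot(*p))
"
```

```text
9.0333 [514.9 -81.7  56.1] [-3.141  0.     1.248] F [ 1.7 -0.6 -0.6] T [ 0.04 -0.35  0.02] 34.41510571326538
scene lever n 23 [23.8 17.8 97.9] ang -0.927
scene grip n 223 ang -0.234
-0.3143842068983918 165.68099351482124
```

>>> play_rows:
  series:
    - [[0, -0.05, 0, 0.12, 34], [0, -0.05, 0, 0.12, 34], [0, 0, 0, 0, 34]]

```text
time: 9.38
tcp_pos: [510.9, -80.4, 56.1]
tool_rot: [-3.141, 0.0, 1.227]
wrist_force: [1.2, -1.2, -1.1]
grip_width: 33.5
gripper_force: 0.9
```

>>> play_rows:
  series:
    - [[0, -0.04, 0, 0.1, 34], [0, -0.04, 0, 0.1, 34], [0, 0, 0, 0, 34]]

```text
time: 9.63
tcp_pos: [508.0, -79.4, 56.1]
tool_rot: [-3.141, 0.0, 1.209]
wrist_force: [1.6, -0.6, -1.2]
grip_width: 33.5
gripper_force: 1.0
```

>>> play_rows:
  series:
    - [[0, -0.04, 0, 0.1, 34], [0, -0.03, 0, 0.1, 34], [0, 0, 0, 0, 34]]

```text
time: 9.88
tcp_pos: [506.1, -78.6, 56.2]
tool_rot: [3.14, 0.0, 1.192]
wrist_force: [3.5, -2.0, -3.5]
grip_width: 33.9
gripper_force: 2.0
```

>>> play_rows:
  series:
    - [[0, -0.03, 0, 0.1, 34], [0, -0.03, 0, 0.1, 34], [0, 0, 0, 0, 34]]

```text
time: 10.13
tcp_pos: [504.6, -77.9, 56.3]
tool_rot: [3.139, -0.0, 1.174]
wrist_force: [7.0, -2.4, -4.6]
grip_width: 33.8
gripper_force: 3.3
```

```bash
python3 -c "
from h import *
st(); lever('8');s=arm.sense();p=s['tcp_pos'][:2]-O;a=np.arctan2(p[0],-p[1]);print(a,np.hypot(*p))
a=round(a,3)
c=rows(grip(a,56,np.hypot(*p)),arc(a,.2,56,20),34)
rows(c,arc(.2,.5,56,13),34)
"
```

```text
10.1333 [504.6 -77.9  56.3] [ 3.139 -0.     1.174] F [ 7.  -2.4 -4.6] T [-0.4  -1.21  0.05] 33.838353374420315
scene lever n 22 [27.7 17.7 98. ] ang -1.003
scene grip n 229 ang -0.302
-0.38082183086356564 165.58389725007063
[[[0.02,0.12,0.0,-0.33,34],[0.0,0.12,0.0,-0.34,34],[0.0,0.12,0.0,-0.33,34],[0.0,0.12,0.0,-0.33,34],[0.0,0.12,0.0,-0.33,34],[0.01,0.12,0.0,-0.34,34],[0.0,0.12,0.0,-0.33,34],[0.0,0.12,0.0,-0.33,34],[0.0,0.12,0.0,-0.34,34],[0.0,0.12,0.0,-0.33,34],[0.0,0.12,0.0,-0.33,34],[0.01,0.12,0.0,-0.33,34],[0.0,0.12,0.0,-0.34,34],[0.0,0.12,0.0,-0.33,34],[0.0,0.12,0.0,-0.33,34],[0.0,0.12,0.0,-0.34,34],[0.01,0.12,0.0,-0.33,34],[0.0,0.12,0.0,-0.33,34],[0.0,0.12,0.0,-0.33,34],[0.0,0.12,0.0,-0.34,34]]]
end [599.247, -85.908, 56.0, 1.771]
[[[0.0,0.09,0.0,-0.26,34],[0.0,0.1,0.0,-0.27,34],[0.0,0.09,0.0,-0.26,34],[0.01,0.1,0.0,-0.27,34],[0.0,0.09,0.0,-0.26,34],[0.0,0.1,0.0,-0.26,34],[0.0,0.09,0.0,-0.27,34],[0.0,0.1,0.0,-0.26,34],[0.0,0.09,0.0,-0.27,34],[0.0,0.1,0.0,-0.26,34],[0.0,0.09,0.0,-0.27,34],[0.0,0.1,0.0,-0.26,34],[0.01,0.09,0.0,-0.27,34]]]
end [645.194, -68.89, 56.0, 2.071]
```

The −side pin is felt at tool angle ≈ −0.37. Now the loosening stroke.

>>> play_rows:
  series:
    - [[0.02, 0.12, 0, -0.33, 34], [0, 0.12, 0, -0.34, 34], [0, 0.12, 0, -0.34, 34], [0, 0.12, 0, -0.34, 34], [0, 0.12, 0, -0.34, 34], [0.01, 0.12, 0, -0.34, 34], [0, 0.12, 0, -0.34, 34], [0, 0.12, 0, -0.34, 34], [0, 0.12, 0, -0.34, 34], [0, 0.12, 0, -0.34, 34], [0, 0.12, 0, -0.34, 34], [0.01, 0.12, 0, -0.34, 34], [0, 0.12, 0, -0.34, 34], [0, 0.12, 0, -0.34, 34], [0, 0.12, 0, -0.34, 34], [0, 0.12, 0, -0.34, 34], [0.01, 0.12, 0, -0.34, 34], [0, 0.12, 0, -0.34, 34], [0, 0.12, 0, -0.34, 34], [0, 0.12, 0, -0.34, 34]]

```text
time: 11.9
tcp_pos: [596.4, -86.3, 55.8]
tool_rot: [-3.138, -0.001, 1.77]
wrist_force: [-6.7, 1.7, 3.0]
grip_width: 33.9
gripper_force: 3.3
```

>>> play_rows:
  series:
    - [[0, 0.09, 0, -0.26, 34], [0, 0.1, 0, -0.27, 34], [0, 0.09, 0, -0.26, 34], [0.01, 0.1, 0, -0.27, 34], [0, 0.09, 0, -0.26, 34], [0, 0.1, 0, -0.26, 34], [0, 0.09, 0, -0.27, 34], [0, 0.1, 0, -0.26, 34], [0, 0.09, 0, -0.27, 34], [0, 0, 0, 0, 34]]

```text
time: 12.73
tcp_pos: [629.4, -76.3, 55.8]
tool_rot: [-3.139, -0.001, 1.978]
wrist_force: [-6.2, 0.6, 2.5]
grip_width: 34.1
gripper_force: 2.9
```

```bash
python3 -c "
from h import *
st(); lever('9');s=arm.sense();p=s['tcp_pos'][:2]-O;a=np.arctan2(p[0],-p[1]);print(a,np.hypot(*p))
"
```

```text
12.7333 [629.4 -76.3  55.8] [-3.139e+00 -1.000e-03  1.978e+00] F [-6.2  0.6  2.5] T [ 0.13  1.4  -0.11] 34.140528718360486
top lever n 36 [  5.8  31.8 101. ] ang -0.181
scene lever n 63 [  4.7  29.2 100.5] ang -0.16
scene grip n 258 ang 0.434
0.39066888671765726 164.7953390165554
```

>>> play_rows:
  series:
    - [[0, 0.1, 0, -0.27, 34], [0, 0.1, 0, -0.27, 34], [0, 0.1, 0, -0.28, 34], [0.01, 0.1, 0, -0.28, 34], [0, 0.1, 0, -0.28, 34], [0, 0.1, 0, -0.28, 34], [0, 0.1, 0, -0.28, 34], [0.01, 0.08, 0, -0.22, 34], [0, 0.06, 0, -0.16, 34], [0, 0, 0, 0, 34]]

```text
time: 13.67
tcp_pos: [658.3, -60.6, 55.7]
tool_rot: [-3.138, -0.001, 2.18]
wrist_force: [-5.2, -0.3, 1.8]
grip_width: 34.0
gripper_force: 3.0
```

>>> play_rows:
  series:
    - [[0, 0.05, 0, -0.12, 34], [0, 0.05, 0, -0.12, 34], [0, 0, 0, 0, 34]]

```text
time: 13.92
tcp_pos: [661.4, -58.5, 55.7]
tool_rot: [-3.138, -0.001, 2.2]
wrist_force: [-6.8, -1.2, 1.9]
grip_width: 34.0
gripper_force: 3.1
```

```bash
python3 -c "
from h import *
st();s=arm.sense();p=s['tcp_pos'][:2]-O;a=np.arctan2(p[0],-p[1]);print(a,np.hypot(*p))
"
```

```text
13.9167 [661.4 -58.5  55.7] [-3.138e+00 -1.000e-03  2.200e+00] F [-6.8 -1.2  1.9] T [-0.26  1.47 -0.13] 34.03859604988056
0.6162292465075875 164.53309475510963
```

>>> play_rows:
  series:
    - [[0, 0.06, 0, -0.16, 34], [0, 0.06, 0, -0.16, 34], [0, 0.04, 0, -0.1, 34], [0, 0, 0, 0, 34]]

```text
time: 14.25
tcp_pos: [666.5, -54.7, 55.7]
tool_rot: [-3.138, -0.001, 2.237]
wrist_force: [-6.9, -1.4, 3.0]
grip_width: 33.8
gripper_force: 3.1
```

>>> play_rows:
  series:
    - [[0, 0.04, 0, -0.1, 34], [0, 0.04, 0, -0.1, 34], [0, 0, 0, 0, 34]]

```text
time: 14.5
tcp_pos: [668.9, -52.8, 55.7]
tool_rot: [-3.138, -0.001, 2.254]
wrist_force: [-6.8, -1.3, 1.5]
grip_width: 34.2
gripper_force: 3.1
```

>>> play_rows:
  series:
    - [[0, 0.04, 0, -0.1, 34], [0, 0.03, 0, -0.1, 34], [0, 0, 0, 0, 34]]

```text
time: 14.75
tcp_pos: [671.0, -51.0, 55.7]
tool_rot: [-3.138, -0.001, 2.271]
wrist_force: [-6.8, -1.0, 2.6]
grip_width: 34.2
gripper_force: 3.1
```

The bar is near the +side pin (0.69). I'll swing back.

```bash
python3 -c "
from h import *
st();lever('10');s=arm.sense();p=s['tcp_pos'][:2]-O;a=np.arctan2(p[0],-p[1]);print(a,np.hypot(*p))
c=np.r_[s['tcp_pos'],s['tool_rot'][2]]
c=rows(c,arc(a,.15,56,20),34)
c=rows(c,arc(.15,-.33,56,18),34)
"
```

```text
14.75 [671.  -51.   55.7] [-3.138e+00 -1.000e-03  2.271e+00] F [-6.8 -1.   2.6] T [-0.33  1.47 -0.13] 34.181515014087864
top lever n 30 [ -3.6  34.6 101.1] ang 0.102
scene lever n 59 [ -3.1  31.5 100.5] ang 0.099
scene grip n 233 ang 0.686
0.6894797638037207 164.47784907193616
[[[-0.01,-0.11,-0.01,0.43,34],[0.0,-0.11,0.0,0.31,34],[0.0,-0.11,0.0,0.31,34],[0.0,-0.12,0.0,0.31,34],[0.01,-0.11,0.0,0.3,34],[0.0,-0.11,0.0,0.31,34],[0.0,-0.11,0.0,0.31,34],[0.0,-0.11,0.0,0.31,34],[0.0,-0.11,0.0,0.31,34],[0.0,-0.11,0.0,0.31,34],[0.0,-0.11,0.0,0.31,34],[0.01,-0.12,0.0,0.31,34],[0.0,-0.11,0.0,0.31,34],[0.0,-0.11,0.0,0.31,34],[0.0,-0.11,0.0,0.31,34],[0.0,-0.11,0.0,0.3,34],[0.0,-0.11,0.0,0.31,34],[0.01,-0.11,0.0,0.31,34],[0.0,-0.11,0.0,0.31,34],[0.0,-0.12,0.0,0.31,34]]]
end [590.754, -87.307, 56.127, 1.721]
[[[0.0,-0.11,0.0,0.31,34],[0.0,-0.11,0.0,0.3,34],[0.0,-0.11,0.0,0.31,34],[0.0,-0.11,0.0,0.3,34],[0.01,-0.11,0.0,0.31,34],[0.0,-0.11,0.0,0.3,34],[0.0,-0.11,0.0,0.31,34],[0.0,-0.11,0.0,0.31,34],[0.0,-0.11,0.0,0.3,34],[0.0,-0.11,0.0,0.31,34],[0.01,-0.11,0.0,0.3,34],[0.0,-0.11,0.0,0.31,34],[0.0,-0.11,0.0,0.3,34],[0.0,-0.1,0.0,0.31,34],[0.0,-0.11,0.0,0.3,34],[0.0,-0.12,0.0,0.31,34],[0.0,-0.11,0.0,0.31,34],[0.01,-0.11,0.0,0.3,34]]]
end [512.693, -80.101, 56.127, 1.241]
```

>>> play_rows:
  series:
    - [[-0.01, -0.11, 0, 0.31, 34], [0, -0.11, 0, 0.31, 34], [0, -0.11, 0, 0.31, 34], [0, -0.12, 0, 0.31, 34], [0.01, -0.11, 0, 0.31, 34], [0, -0.11, 0, 0.31, 34], [0, -0.11, 0, 0.31, 34], [0, -0.11, 0, 0.31, 34], [0, -0.11, 0, 0.31, 34], [0, -0.11, 0, 0.31, 34], [0, -0.11, 0, 0.31, 34], [0.01, -0.12, 0, 0.31, 34], [0, -0.11, 0, 0.31, 34], [0, -0.11, 0, 0.31, 34], [0, -0.11, 0, 0.31, 34], [0, -0.11, 0, 0.31, 34], [0, -0.11, 0, 0.31, 34], [0.01, -0.11, 0, 0.31, 34], [0, -0.11, 0, 0.31, 34], [0, -0.12, 0, 0.31, 34]]

```text
time: 16.52
tcp_pos: [592.2, -86.9, 56.0]
tool_rot: [-3.141, 0.0, 1.727]
wrist_force: [3.5, -0.9, 1.4]
grip_width: 34.0
gripper_force: 1.2
```

>>> play_rows:
  series:
    - [[0, -0.11, 0, 0.31, 34], [0, -0.11, 0, 0.31, 34], [0, -0.11, 0, 0.31, 34], [0, -0.11, 0, 0.31, 34], [0.01, -0.11, 0, 0.31, 34], [0, -0.11, 0, 0.31, 34], [0, -0.11, 0, 0.31, 34], [0, -0.11, 0, 0.31, 34], [0, -0.11, 0, 0.31, 34], [0, -0.11, 0, 0.31, 34], [0.01, -0.11, 0, 0.31, 34], [0, -0.11, 0, 0.31, 34], [0, -0.11, 0, 0.31, 34], [0, -0.11, 0, 0.31, 34], [0, -0.11, 0, 0.31, 34], [0, 0, 0, 0, 34]]

```text
time: 17.85
tcp_pos: [526.0, -83.6, 56.0]
tool_rot: [-3.14, -0.0, 1.321]
wrist_force: [0.9, -0.9, 0.1]
grip_width: 34.4
gripper_force: 0.7
```

```bash
python3 -c "
from h import *
st();lever('11');s=arm.sense();p=s['tcp_pos'][:2]-O;a=np.arctan2(p[0],-p[1]);print(a,np.hypot(*p))
"
```

```text
17.85 [526.  -83.6  56. ] [-3.14  -0.     1.321] F [ 0.9 -0.9  0.1] T [-0.23 -0.23 -0.  ] 34.38030425645719
scene lever n 25 [23.7 20.4 99.5] ang -0.86
scene grip n 221 ang -0.171
-0.24394545773054627 164.1834386982679
```

>>> play_rows:
  series:
    - [[0, -0.1, 0, 0.28, 34], [0, -0.1, 0, 0.28, 34], [0, -0.1, 0, 0.28, 34], [0, 0, 0, 0, 34], [0, 0.12, 0, -0.33, 34], [0, 0.12, 0, -0.33, 34], [0, 0.12, 0, -0.33, 34], [0, 0.12, 0, -0.33, 34], [0, 0.12, 0, -0.33, 34], [0, 0, 0, 0, 34]]

```text
time: 18.78
tcp_pos: [539.8, -87.2, 55.9]
tool_rot: [3.141, -0.0, 1.397]
wrist_force: [0.0, 1.0, -0.5]
grip_width: 33.8
gripper_force: 0.6
```

```bash
cat >>h.py <<'E'
def q():
    s=arm.sense();p=s['tcp_pos'][:2]-O;a=np.arctan2(p[0],-p[1]);F=s['wrist_force']
    print('a',a.round(3),'r',np.hypot(*p).round(1),'yaw-a',(s['tool_rot'][2]-np.pi/2-a).round(3),'Ft',(F[0]*np.cos(a)+F[1]*np.sin(a)).round(1))
E
python3 -c "
from h import *
q()"
```

```text
a -0.161 r 165.1 yaw-a -0.013 Ft -0.1
```

>>> play_rows:
  series:
    - [[0, 0.1, 0, -0.28, 34], [0, 0.1, 0, -0.28, 34], [0, 0.08, 0, -0.24, 34], [0, 0, 0, 0, 34]]

```text
time: 19.12
tcp_pos: [550.7, -88.9, 56.1]
tool_rot: [3.141, 0.0, 1.466]
wrist_force: [-1.6, 0.4, -0.9]
grip_width: 34.2
gripper_force: 0.6
```

```bash
python3 -c "
from h import *
q();lever('12')"
```

```text
a -0.095 r 165.4 yaw-a -0.01 Ft -1.6
scene lever n 22 [22.5 23.7 97.8] ang -0.76
scene grip n 208 ang -0.086
```

>>> play_rows:
  series:
    - [[0, 0.1, 0, -0.28, 34], [0, 0.1, 0, -0.28, 34], [0, 0.08, 0, -0.24, 34], [0, 0, 0, 0, 34]]

```text
time: 19.55
tcp_pos: [561.9, -89.7, 56.1]
tool_rot: [3.141, 0.0, 1.536]
wrist_force: [-1.9, 0.5, -1.0]
grip_width: 33.5
gripper_force: 0.7
```

>>> play_rows:
  series:
    - [[0, 0.1, 0, -0.28, 34], [0, 0.1, 0, -0.28, 34], [0, 0.08, 0, -0.24, 34], [0, 0, 0, 0, 34]]

```text
time: 19.88
tcp_pos: [573.1, -89.8, 56.1]
tool_rot: [3.141, 0.0, 1.606]
wrist_force: [-1.7, 1.2, 0.2]
grip_width: 33.8
gripper_force: 0.7
```

>>> play_rows:
  series:
    - [[0, 0.1, 0, -0.28, 34], [0, 0.1, 0, -0.28, 34], [0, 0.08, 0, -0.24, 34], [0, 0, 0, 0, 34]]

```text
time: 20.22
tcp_pos: [584.3, -89.1, 56.1]
tool_rot: [3.141, 0.0, 1.676]
wrist_force: [-2.3, 0.9, 0.3]
grip_width: 34.1
gripper_force: 0.7
```

>>> play_rows:
  series:
    - [[0, 0.1, 0, -0.28, 34], [0, 0.1, 0, -0.28, 34], [0, 0.08, 0, -0.24, 34], [0, 0, 0, 0, 34]]

```text
time: 20.55
tcp_pos: [593.9, -87.8, 55.9]
tool_rot: [-3.139, -0.0, 1.746]
wrist_force: [-6.6, 2.0, 3.2]
grip_width: 34.0
gripper_force: 2.8
```

>>> play_rows:
  series:
    - [[0, 0.09, 0, -0.25, 34], [0, 0.09, 0, -0.25, 34], [0, 0.07, 0, -0.2, 34], [0, 0, 0, 0, 34]]

```text
time: 20.88
tcp_pos: [603.4, -85.8, 55.8]
tool_rot: [-3.139, -0.001, 1.806]
wrist_force: [-6.1, 1.2, 2.0]
grip_width: 33.6
gripper_force: 3.0
```

>>> play_rows:
  series:
    - [[0, 0.09, 0, -0.25, 34], [0, 0.09, 0, -0.25, 34], [0, 0.07, 0, -0.2, 34], [0, 0, 0, 0, 34]]

```text
time: 21.22
tcp_pos: [613.0, -83.2, 55.8]
tool_rot: [-3.139, -0.001, 1.868]
wrist_force: [-6.1, 1.6, 1.9]
grip_width: 33.9
gripper_force: 3.0
```

>>> play_rows:
  series:
    - [[0, 0.09, 0, -0.25, 34], [0, 0.09, 0, -0.25, 34], [0, 0.07, 0, -0.2, 34], [0, 0, 0, 0, 34]]

```text
time: 21.55
tcp_pos: [622.5, -80.1, 55.8]
tool_rot: [-3.139, -0.001, 1.929]
wrist_force: [-6.6, 0.7, 2.1]
grip_width: 34.1
gripper_force: 3.0
```

>>> play_rows:
  series:
    - [[0, 0.09, 0, -0.25, 34], [0, 0.09, 0, -0.25, 34], [0, 0.07, 0, -0.2, 34], [0, 0, 0, 0, 34]]

```text
time: 21.88
tcp_pos: [631.7, -76.5, 55.7]
tool_rot: [-3.139, -0.001, 1.99]
wrist_force: [-7.0, 1.1, 2.4]
grip_width: 34.0
gripper_force: 3.0
```

>>> play_rows:
  series:
    - [[0, 0.09, 0, -0.25, 34], [0, 0.09, 0, -0.25, 34], [0, 0.07, 0, -0.2, 34], [0, 0, 0, 0, 34]]

```text
time: 22.22
tcp_pos: [640.7, -72.3, 55.7]
tool_rot: [-3.139, -0.001, 2.051]
wrist_force: [-6.5, 0.4, 1.8]
grip_width: 33.9
gripper_force: 3.0
```

>>> play_rows:
  series:
    - [[0, 0.09, 0, -0.25, 34], [0, 0.09, 0, -0.25, 34], [0, 0.07, 0, -0.2, 34], [0, 0, 0, 0, 34]]

```text
time: 22.55
tcp_pos: [649.4, -67.8, 55.6]
tool_rot: [-3.139, -0.001, 2.112]
wrist_force: [-6.4, 1.0, 2.1]
grip_width: 34.1
gripper_force: 2.9
```

>>> play_rows:
  series:
    - [[0.02, 0.08, 0, -0.22, 34], [0, 0.08, 0, -0.22, 34], [0, 0.05, 0, -0.15, 34], [0, 0, 0, 0, 34]]

```text
time: 22.88
tcp_pos: [654.7, -64.2, 55.5]
tool_rot: [-3.136, -0.002, 2.162]
wrist_force: [-10.2, -2.5, 4.3]
grip_width: 33.7
gripper_force: 5.1
```

>>> play_rows:
  series:
    - [[0, 0.04, 0, -0.08, 34], [0, 0.03, 0, -0.08, 34], [0, 0, 0, 0, 34]]

```text
time: 23.13
tcp_pos: [656.0, -63.3, 55.4]
tool_rot: [-3.134, -0.002, 2.175]
wrist_force: [-12.1, -4.0, 6.6]
grip_width: 33.9
gripper_force: 6.2
```

```bash
python3 -c "
from h import *
q();lever('13')"
```

```text
a 0.573 r 165.5 yaw-a 0.031 Ft -12.4
top lever n 39 [  1.5  31.6 101.5] ang -0.047
scene lever n 65 [ 1.1 29.9 99.7] ang -0.037
scene grip n 231 ang 0.574
```

Both the force rise (12 N) and the stall at 0.57, short of the pin (>0.69), show the bolt is on its ring. I'll back off and lift clear.

>>> play_rows:
  series:
    - [[0, -0.08, 0, 0.1, 34], [0, -0.08, 0, 0.1, 34], [0, -0.08, 0, 0.1, 34], [0, -0.08, 0, 0, 34], [0, -0.06, 0, 0, 34], [0, 0, 0, 0, 34]]

```text
time: 23.73
tcp_pos: [647.9, -70.0, 56.5]
tool_rot: [3.14, 0.002, 2.149]
wrist_force: [0.1, -0.8, -0.0]
grip_width: 33.7
gripper_force: 0.0
```

```bash
python3 -c "
from h import *
q();st();lever('14')"
```

```text
a 0.51 r 167.1 yaw-a 0.068 Ft -0.3
23.7333 [647.9 -70.   56.5] [3.140e+00 2.000e-03 2.149e+00] F [ 0.1 -0.8 -0. ] T [ 0.02 -0.01  0.01] 33.68993482536908
top lever n 41 [  1.7  31.8 101.5] ang -0.055
scene lever n 64 [  1.1  28.3 100.5] ang -0.041
scene grip n 236 ang 0.526
```

Free of force, so I'll lift straight up.

>>> play_rows:
  series:
    - [[0, 0, -0.3, 0, 34], [0, 0, -0.4, 0, 34], [0, 0, -0.5, 0, 34], [0, 0, -0.5, 0, 34], [0, 0, -0.5, 0, 34], [0, 0, -0.5, 0, 34], [0, 0, -0.5, 0, 34], [0, 0, 0, 0, 34], [0, 0, 0, 0, 34], [0, 0, 0, 0, 34], [0, 0, 0, 0, 34]]

```text
time: 24.75
tcp_pos: [646.5, -69.2, 183.3]
tool_rot: [-3.14, -0.001, 2.149]
wrist_force: [0.7, -0.0, -0.4]
grip_width: 34.1
gripper_force: 0.0
```

```bash
python3 -c "
from h import *
st();lever('15');print(arm.close_job())"
```

```text
24.75 [646.5 -69.2 183.3] [-3.140e+00 -1.000e-03  2.149e+00] F [ 0.7 -0.  -0.4] T [-0.01  0.04  0.03] 34.10232278468722
top lever n 41 [  1.8  31.6 101. ] ang -0.057
scene lever n 67 [  1.8  28.9 100.5] ang -0.061
scene grip n 348 ang 0.51
the job is handed in; nothing more can be done
None
```

I flicked the lever over to loosen (about 0.55 rad by camera), unscrewed the bolt until it stopped solid (about 12 N, short of the pin), lifted clear of the bar and handed the job in at about 25 s; no verdict was returned.

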